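Weigh the jar that stands behind the tall containers

TASK

The squat spice jar on the white board is hemmed in by a pepper mill, a steel shaker and a square tin: first stand all three of these on the empty metal tray at the side. With all three still there, fetch the jar and stand it in the middle of the scale's round plate, and only then put the mill, the shaker and the tin back, each upright on the very spot on the board where it stood at the start. Let nothing topple and leave the two small dishes on the board where they are.

Things in the scene. Friction and masses are not known exactly. Their poses are not given: they have to be found in the camera images.
- board: Fixed white board, 200 (x) by 230 (y) by 12 mm thick, bearing jar, tall containers and two small dishes. Origin: centre of its underside on the table; -x side to the robot. Flat grey pads, 60 mm across, mark the places, in board x, y: jar (+45, 0) mm, tall ones (+45, +68), (+45, -68), (-30, 0) mm. Which tall one stands on which pad changes; each starts within about 3 mm of a pad's centre.
- tray: Fixed empty shallow aluminium tray, the side area: 280 mm (x) by 170 mm (y), walls 4 mm thick and 14 mm high, inner floor 4 mm above the table. Origin at the centre of its underside. It lies on the left or the right of the board (the scale on the other side); room for all three tall containers in a row along its x.
- scale: Fixed black portion scale, housing 210 mm (x) by 170 mm (y) by 30 mm high, with a round steel plate, 140 mm across, whose top is 42 mm above the table. Origin at the centre of its underside on the table. Its -x face bears the display.
- plate (a point): Centre of the top of the scale's round plate (15 mm towards +x from the scale's origin).
- mill: Loose dark wooden pepper mill, round, 152 mm tall, 0.2 to 0.35 kg: foot 56 mm across up to 35 mm, waist 38 mm across at 60 to 85 mm, straight head 48 mm across from 100 to 145 mm above its underside (the place to grip). Origin at the centre of its underside, z up. 
- shaker: Loose steel shaker, round, 146 mm tall, 0.2 to 0.4 kg: straight body 54 mm across up to 120 mm, dark collar 57 mm across from 120 to 136 mm, low domed top. Origin at the centre of its underside, z up. 
- tin: Loose square upright white tin, 50 by 50 mm up to 132 mm, dark lid 52 by 52 mm up to 144 mm, 0.2 to 0.4 kg. Its sides are parallel to its own x and y; it may be turned up to 0.25 rad against the board. Origin at the centre of its underside, z up. 
- jar: Loose squat amber glass jar with a flat steel lid, round, 58 mm tall, 56 mm across (lid 57 mm, from 44 to 58 mm), 0.15 to 0.27 kg, to be weighed. The tall containers stand 11 to 18 mm from it on three sides. Origin at the centre of its underside, z up. 
- ramekin: Loose small white open bowl, 50 mm across, 32 mm high, on the board's corner nearest the robot at +y; to be left alone. Origin at the centre of its underside, z up. 
- dip_cup: Loose small steel open cup, 44 mm across, 26 mm high, on the board's corner nearest the robot at -y; to be left alone. Origin at the centre of its underside, z up. 

How it is judged (in metres and radians):
On the way, in this order (a step that is already met when the one before it is completed fails the run):
1. mill, shaker and tin all stand upright on the tray's floor (x of mill in the frame of tray between -0.118 and 0.118 m and y of mill in the frame of tray between -0.063 and 0.063 m and z of each of mill, shaker, tin in the frame of tray below 0.01 m and angle between each of mill, shaker, tin's own z axis and vertical below 0.15 rad and linear speed of each of mill, shaker, tin below 0.03 m/s and x of shaker in the frame of tray between -0.118 and 0.118 m and y of shaker in the frame of tray between -0.063 and 0.063 m and x of tin in the frame of tray between -0.118 and 0.118 m and y of tin in the frame of tray between -0.063 and 0.063 m), for 0.2 s.
2. the jar stands in the middle of the scale's plate while the three still stand on the tray (all of step 1 and horizontal distance between jar and plate below 0.015 m and z of jar in the frame of plate between -0.006 and 0.006 m and angle between jar's own z axis and vertical below 0.1 rad and linear speed of jar below 0.02 m/s), for 0.2 s.
At the end, for the whole second after the job is handed in: The jar stands upright on the scale's plate within 15 mm of its middle, and the mill, the shaker and the tin each stand upright on the board within 15 mm of where they stood at the start, all at rest (horizontal distance between jar and plate below 0.015 m and z of jar in the frame of plate between -0.006 and 0.006 m and angle between each of jar, mill, shaker, tin's own z axis and vertical below 0.1 rad and linear speed of each of jar, mill, shaker, tin below 0.02 m/s and distance of each of mill, shaker, tin from where it was at the start of the episode below 0.015 m); the robot touches nothing.
It fails at once if one of the tall containers or the jar topples (leans more than 0.6 rad) (angle between any of mill, shaker, tin, jar's own z axis and vertical above 0.6 rad).
It fails at once if a small dish is shifted more than 20 mm (distance of any of ramekin, dip_cup from where it was at the start of the episode above 0.02 m).
It also fails if it takes over 141 s, if anything falls off the work surface, if the arm or the gripper's body presses on something with over 40 N, if the wrist force passes 120 N, or if a joint passes its speed limit or range.

ROBOT

A 6-joint arm with a two-finger parallel gripper is mounted at the origin on the work surface. World frame = base frame: x ahead of the robot, y to its left, z up, the work surface at z = 0. Lengths are in m, angles in degrees, forces in N, time in s.
With the tool pointing down it reaches from about 0.35 to 0.875 m from the base axis. Payload 4.2 kg.
Tool frame: the origin (TCP) lies at the very end of the fingers, on their centre line; the grasp point (between the pads) lies 19 mm behind it; z points along the fingers, y is the line along which they close (so a half turn about z gives the same grasp; the last joint's range is limited). The gripper opens to 87 mm and grips with 3 to 60 N. Pads are 19 mm wide; open, the fingers measure 117 mm over their backs; the gripper's body (75 mm by 190 mm) begins 51 mm behind the grasp point.
Start: joints at [82.598, 22.042, 0.453, 0, -68.411, -14.817], TCP at [0.236, 0.579, 0.223] pointing down, gripper open.
Joint ranges: [-179.83, 179.83], [-69.29, 118.12], [-61.27, 80.66], [-181.25, 117.63], [-171.15, -9.14], [-177.46, 177.46]. Speed limits (degrees/s): [159.86, 159.86, 180, 180, 180, 180].

INTERFACE

Orientations are given as a 3x3 rotation matrix whose columns are the frame's x, y, z axes.
In Python, from station import sense, cams, r gives the robot as it stands. The module is installed in compiled form; this text tells all that it offers.
- The arm moves only by the tool step_arm, never from a script. Its argument "targets" is text: rows parted by semicolons, each of 4 numbers parted by spaces: the shift along the tool's x, y, z in cm, then the turn about the tool's z in degrees. In form: x y z turn; .... A call has 1 to 12 rows; each row shifts and turns the commanded pose from where the row before left it, along the tool's axes as they then stand; what a row does not reach is not made up. A row lasts 1/12 s, in which the tool goes at most 41.7 mm and 7.16 degrees, less where a joint would pass 70% of its speed; a pose out of reach is approached as far as the arm can. A call with a gripper value outside its range is refused whole. "claw" is the finger opening in cm, from 0 to 8.7, set as the call begins (left out, the last holds). The fingers move at their own pace and stop on an object; the grip force is fixed at half the most. Time passes only in rows, so rows that do not move let the fingers close. It gives the time, the measured TCP pose, the force, the opening and the grip force at its end, in the units of the state.
- sense(): the state, without advancing time (a new reading comes with each control period).
- cams.capture(name): name is "scene" or "side" or "wrist"; returns a dict with "frame" (480x640x3 uint8, blue, green, red), "vertical_fov" (degrees; the focal length in pixels is half the picture's height over the tangent of half this angle, whatever the lens; pixels are square), "cx", "cy" (the principal point, pixels), "eye" and "rotation" of the camera in the world; the wrist camera has in their place "tool_from_camera" (4x4, takes a point from camera to tool coordinates, whose origin is the TCP and whose axes are the flange's). Camera axes: x right, y down, z forward; pixel columns grow to the right and rows downward; lengths in m; the calibration is good to about 2 mm. A picture is of the moment at which its call begins: read the wrist's pose just before it. There is no depth.
- r.finish_job(): hands the job in; it is judged then, once.
The state is a dict: "time_s": time; "joints": joint angles; "joint_velocities": joint speeds; "effort": joint torques, N m; "tcp_pos": TCP position; "ee_rot": TCP orientation; "wrist_force": force on the tool from outside, world axes, zero at the start; "moment": the same for the moment, N m; "gripper_width": opening from 0.0 (shut) to 1.0 (fully open); "gripper_force": force on a finger pad.
Only numpy, scipy, OpenCV 4.12 (cv2) and the standard library are available. Lean on these libraries where they do the work, as an engineer would, in place of code of your own. Each camera call takes 0.05 s, during which the arm holds its last target. There are 200 camera calls.

## Working session

There is one attempt and no reset: what is moved stays moved. The work goes in short steps, Python scripts to look and compute and a tool call to move; the robot and the scene stay as the last step left them, time stands still between calls to the robot, and variables do not carry over. Pictures are saved under pics/ and viewed, at most 14 in all, crops included, and the job is handed in when it is done.

Besides the shell and the picture viewer there is one more tool, called after "Request:" in YAML: its name, and indented under it one key for each argument. step_arm: Moves the arm, as the interface text tells. Its arguments: {"type":"object","properties":{"targets":{"type":"string"},"claw":{"type":"number"}},"required":["targets"]}

```bash
mkdir -p pics
python3 - <<'E'
from station import sense,cams
import cv2,numpy as np
s=sense();print(s)
for n in ("scene","side"):
    c=cams.capture(n);cv2.imwrite(f"pics/{n}0.png",c["frame"])
    print(n,c["vertical_fov"],c["cx"],c["cy"],np.array(c["eye"]).tolist(),np.array(c["rotation"]).tolist())
c=cams.capture("wrist");print(c["vertical_fov"],c["cx"],c["cy"],c["tool_from_camera"])
E
```

```text
{'time_s': 0.0, 'joints': array([ 8.25972811e+01,  2.20904853e+01,  3.79237058e-01, -3.01369828e-02,
       -6.84097769e+01, -1.48141964e+01]), 'joint_velocities': array([-0.04886599,  0.02948048,  0.00161308, -0.01632515,  0.00357054,
       -0.0666774 ]), 'effort': array([ 3.21561811e-04, -3.90661597e+01,  1.87400222e+01,  4.21964318e+00,
        1.10594690e-02, -1.83961370e-04]), 'tcp_pos': array([0.23609416, 0.57804018, 0.22145582]), 'ee_rot': array([[ 9.25685626e-01, -3.78292941e-01, -7.57155679e-04],
       [-3.78293693e-01, -9.25683399e-01, -2.03161813e-03],
       [ 6.76603538e-05,  2.16706691e-03, -9.99997650e-01]]), 'wrist_force': array([ 0.96082387, -0.63034999,  0.78768757]), 'moment': array([0.01245632, 0.03366483, 0.0370693 ]), 'gripper_force': 0.0, 'gripper_width': 1.0003927176337877}
scene 55.73109683995315 318.1367801885652 235.6209948900316 [1.1070228610380735, 0.4330981595726623, 0.517041134442242] [[-0.6155084156318081, 0.42687585472915635, -0.662515203550585], [0.7878346276718063, 0.3102290185954345, -0.532047512410818], [-0.021586795214836814, -0.8494321401210138, -0.5272561517913158]]
side 52.87173735253201 319.27951787183025 235.48745879339648 [0.30931875258086494, -0.6510523977879277, 0.8094184064282627] [[0.9250202730201237, -0.2853126800722704, 0.2508668353763699], [-0.37956762515264336, -0.6656943311531544, 0.6424791634026249], [-0.016306821816612, -0.6895271800738045, -0.7240762083522069]]
60.30456613709598 319.78962311574196 238.11268318660626 [[-5.64006604e-04 -9.67448897e-01 -2.53065828e-01  6.86180624e-02]
 [ 9.99999654e-01 -3.90934388e-04 -7.34185914e-04 -4.83969444e-04]
 [ 6.11355219e-04 -2.53066154e-01  9.67448783e-01 -1.61909978e-01]
 [ 0.00000000e+00  0.00000000e+00  0.00000000e+00  1.00000000e+00]]
```

View pics/scene0.png

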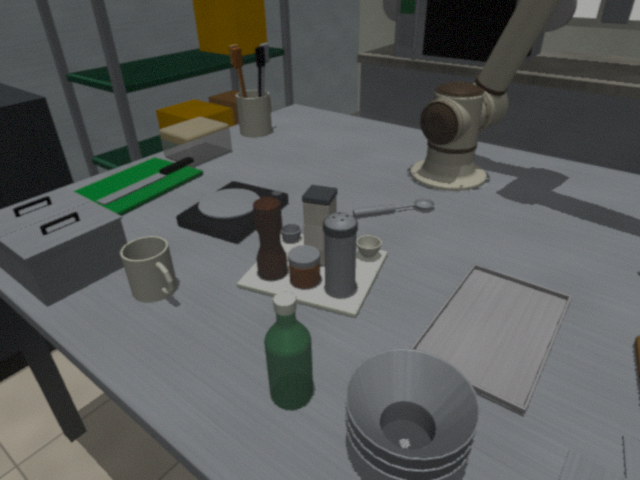

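View pics/side0.png

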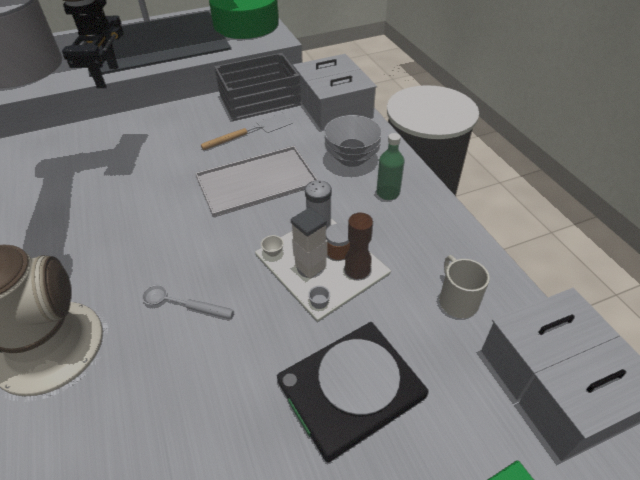

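The scene view has the mill top at (267,203), tin lid (320,192), shaker top (341,219), jar lid (304,254) and the tray at right. In the side view the mill top is (360,222), tin lid (309,220), shaker (318,187), jar (338,238), plate centre (360,376). I'll triangulate these and extract the plate, board and tray by masks.

```bash
cat > h.py <<'E'
import numpy as np,cv2
from station import sense,cams
def cap(n,save=None):
    s=sense();c=cams.capture(n)
    f=c["frame"].shape[0]/2/np.tan(np.radians(c["vertical_fov"]/2))
    if n=="wrist":
        T=np.array(c["tool_from_camera"]);R=np.array(s["ee_rot"])
        c["eye"]=R@T[:3,3]+s["tcp_pos"];c["rotation"]=R@T[:3,:3]
    c["R"]=np.array(c["rotation"]);c["e"]=np.array(c["eye"]);c["f"]=f
    if save:cv2.imwrite(f"pics/{save}.png",c["frame"])
    return c
def ray(c,p):
    p=np.asarray(p,float).reshape(-1,2)
    d=np.c_[(p[:,0]-c["cx"])/c["f"],(p[:,1]-c["cy"])/c["f"],np.ones(len(p))]
    return d@c["R"].T
def plane(c,p,z):
    d=ray(c,p);return c["e"]+d*((z-c["e"][2])/d[:,2])[:,None]
def proj(c,P):
    q=(np.atleast_2d(P)-c["e"])@c["R"];return q[:,:2]/q[:,2:]*c["f"]+[c["cx"],c["cy"]]
def tri(a,pa,b,pb):
    A=[];B=[]
    for c,p in((a,pa),(b,pb)):
        d=ray(c,p)[0];d/=np.linalg.norm(d);M=np.eye(3)-np.outer(d,d);A.append(M);B.append(M@c["e"])
    return np.linalg.lstsq(np.vstack(A),np.hstack(B),rcond=None)[0]
E
python3 - <<'E'
from h import *
np.set_printoptions(precision=4,suppress=True)
a=cap("scene");b=cap("side")
for n,p,q,z in(("mill",(267,203),(360,222),.164),("tin",(320,192),(309,220),.156),("shaker",(341,219),(318,187),.158),("jar",(304,254),(338,238),.07)):
    print(n,tri(a,p,b,q),plane(a,p,z)[0],plane(b,q,z)[0])
print("plate",plane(b,(360,376),.042),plane(a,(226,203),.042))
print("board side",plane(b,[(256,256),(320,312),(389,267),(322,222)],.012))
print("board scene",plane(a,[(241,285),(357,303),(388,257)],.012))
print("tray side",plane(b,[(197,180),(299,151),(319,180),(213,210)],.014))
print("tray scene",plane(a,[(480,268),(569,296),(524,408)],.014))
E
```

```text
mill [ 0.621  -0.0683  0.1555] [ 0.6321 -0.0564  0.164 ] [ 0.6172 -0.0761  0.164 ]
tin [ 0.5332 -0.0222  0.1539] [ 0.5351 -0.0194  0.156 ] [ 0.5331 -0.0253  0.156 ]
shaker [0.5872 0.063  0.1519] [0.595  0.0694 0.158 ] [0.585  0.0557 0.158 ]
jar [ 0.6009 -0.0089  0.062 ] [ 0.6081 -0.0004  0.07  ] [ 0.5989 -0.0172  0.07  ]
plate [[ 0.513  -0.3058  0.042 ]] [[ 0.5225 -0.3016  0.042 ]]
board side [[ 0.434   0.0537  0.012 ]
 [ 0.5074 -0.1378  0.012 ]
 [ 0.6875 -0.0885  0.012 ]
 [ 0.608   0.0944  0.012 ]]
board scene [[ 0.6877 -0.0852  0.012 ]
 [ 0.6046  0.1105  0.012 ]
 [ 0.4546  0.0824  0.012 ]]
tray side [[0.3706 0.361  0.014 ]
 [0.655  0.3717 0.014 ]
 [0.6586 0.2362 0.014 ]
 [0.3817 0.234  0.014 ]]
tray scene [[0.3877 0.2397 0.014 ]
 [0.3774 0.3904 0.014 ]
 [0.6508 0.3998 0.014 ]]
```

Request:
step_arm:
  targets: "0 0 -3.5 0;0 0 -3.5 0;0 0 -3.5 0;0 0 -3.5 0;0 0 -3.5 0;0 0 -3.5 0;2.3 2.5 0 0;2.3 2.5 0 0;2.3 2.5 0 0;2.3 2.5 0 0;2.3 2.5 0 0;2.3 2.5 0 0"

```text
time_s: 1.25
tcp_pos: [0.3075, 0.3858, 0.4325]
ee_rot: [[0.926, -0.378, -0.0], [-0.378, -0.926, 0.0], [-0.0, -0.0, -1.0]]
wrist_force: [1.0, -0.3, 0.2]
gripper_width: 1.002
gripper_force: 0.0
```

Request:
step_arm:
  targets: "2.3 2.5 0 0;2.3 2.5 0 0;2.3 2.5 0 0;2.3 2.5 0 0;2.3 2.5 0 0;2.3 2.5 0 0;2.3 2.5 0 0;2.3 2.5 0 0;2.3 2.5 0 0;2.3 2.5 0 0;2.3 2.5 0 0;0 0 0 -6.5"

```text
time_s: 2.25
tcp_pos: [0.4383, 0.0331, 0.4324]
ee_rot: [[0.961, -0.276, -0.0], [-0.276, -0.961, -0.001], [-0.0, 0.002, -1.0]]
wrist_force: [0.4, 1.9, -0.8]
gripper_width: 1.001
gripper_force: 0.0
```

Request:
step_arm:
  targets: "0 0 0 -6.5;0 0 0 -6.5;0 0 0 -6.5;0 0 0 -6.5;0 0 0 -6.5;0 0 0 0;0 0 0 0;0 0 0 0"

```text
time_s: 2.92
tcp_pos: [0.4375, 0.0373, 0.4325]
ee_rot: [[0.958, 0.286, -0.0], [0.286, -0.958, 0.0], [-0.0, -0.0, -1.0]]
wrist_force: [-0.2, 0.0, -0.3]
gripper_width: 1.0
gripper_force: 0.0
```

Run:
```python
from h import *
np.set_printoptions(precision=4,suppress=True)
s=sense();print(s["time_s"],s["tcp_pos"],s["ee_rot"],s["joints"])
c=cap("wrist","w1");print(c["e"],c["R"])
```

```text
2.9167 [0.4375 0.0373 0.4325] [[ 0.9581  0.2864 -0.0001]
 [ 0.2864 -0.9581  0.    ]
 [-0.     -0.0001 -1.    ]] [ 26.2112  -1.2805   0.5735  -0.0033 -91.8556  80.4324]
[0.5034 0.0575 0.5944] [[ 0.2859 -0.9271 -0.2423]
 [-0.9583 -0.2768 -0.0716]
 [-0.0007  0.2527 -0.9676]]
```

View pics/w1.png

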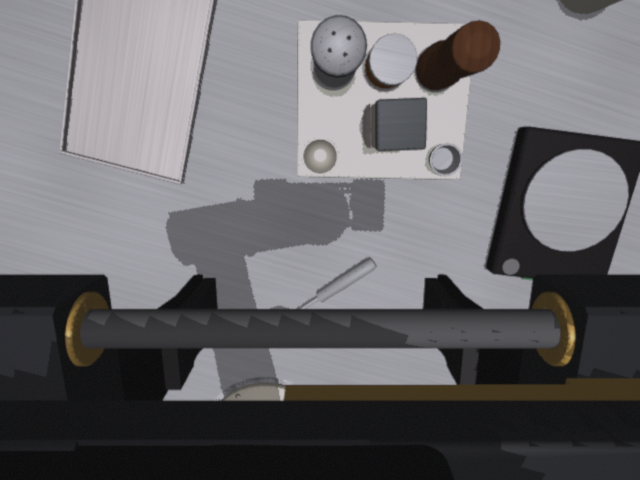

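The wrist view shows board corners at (299,21),(298,176),(460,178), the shaker top at (338,45), jar lid (393,58), mill top (476,47), tin lid (401,124), plate (576,200), and the tray's near edge from (63,151) to (184,182). Next: precise masks.

```bash
cat > m.py <<'E'
from h import *
np.set_printoptions(precision=4,suppress=True)
c=cap("wrist");f=c["frame"]
hsv=cv2.cvtColor(f,cv2.COLOR_BGR2HSV);g=cv2.cvtColor(f,cv2.COLOR_BGR2GRAY)
def blob(m,p,name,z):
    m=cv2.morphologyEx(m.astype(np.uint8)*255,cv2.MORPH_OPEN,np.ones((3,3)))
    cs,_=cv2.findContours(m,cv2.RETR_EXTERNAL,cv2.CHAIN_APPROX_NONE)
    k=max(cs,key=lambda q:(cv2.pointPolygonTest(q,p,False)>=0)*1e6+cv2.contourArea(q)*(cv2.pointPolygonTest(q,p,True)>-3))
    e=cv2.fitEllipse(cv2.convexHull(k));W=plane(c,k[:,0],z)[:,:2];r=cv2.minAreaRect(W.astype(np.float32)*1000)
    (x,y),R=cv2.minEnclosingCircle((W*1000).astype(np.float32))
    print(name,"ell",e,"world",plane(c,e[0],z)[0],"rect",r,"circ",x,y,R);return k
for n,p in(("tin",(401,124)),("mill",(476,47)),("sh",(345,60)),("jar",(393,58)),("plate",(576,200)),("board",(350,120))):
    x,y=p;print(n,hsv[y,x],end=" ")
print()
blob((g<95)&(hsv[...,1]<70),(401,124),"tin",.156)
h=hsv[...,0]; blob((hsv[...,1]>100)&((h<20)|(h>170))&(g>45),(476,47),"mill",.164)
blob((g>110),(576,200),"plate",.042)
blob((g>170),(350,120),"board",.012)
G=cv2.GaussianBlur(g,(3,3),0)
print(cv2.HoughCircles(G[0:110,300:440],cv2.HOUGH_GRADIENT,1,20,param1=100,param2=14,minRadius=20,maxRadius=31))
print("tray",plane(c,[(78,3),(63,151),(184,182),(213,3)],.014))
big=cv2.resize(f[0:190,290:510],None,fx=3.5,fy=3.1,interpolation=cv2.INTER_CUBIC);cv2.imwrite("pics/c1.png",big)
E
python3 m.py
```

```text
tin [109  22  93] mill [ 11 141  85] sh [120  12 150] jar [123  12 191] plate [120  11 164] board [168   6 199] 
tin ell ((398.6102600097656, 124.35832977294922), (56.82859420776367, 81.95698547363281), 84.98133850097656) world [ 0.532  -0.0178  0.156 ] rect ((530.2913818359375, -13.632434844970703), (50.81235885620117, 64.09842681884766), 18.64737892150879) circ 531.3980102539062 -15.99783706665039 36.98118209838867
mill ell ((475.7550354003906, 46.03988265991211), (45.27662658691406, 50.72159194946289), 23.616674423217773) world [ 0.6211 -0.0632  0.164 ] rect ((620.4390258789062, -63.40515899658203), (43.385337829589844, 43.74496078491211), 16.632680892944336) circ 620.7828369140625 -63.185237884521484 22.36149787902832
plate ell ((575.6731567382812, 199.9446258544922), (94.40362548828125, 110.0890884399414), 49.031959533691406) world [ 0.515  -0.2989  0.042 ] rect ((512.8717041015625, -299.4561462402344), (136.26597595214844, 137.95590209960938), 16.650684356689453) circ 512.826171875 -299.4497375488281 69.37450408935547
board ell ((357.11785888671875, 103.98533630371094), (164.92210388183594, 255.11651611328125), 103.66434478759766) world [0.5503 0.0196 0.012 ] rect ((561.0037841796875, -12.4278564453125), (198.9873809814453, 227.91213989257812), 15.406112670898438) circ 560.8980712890625 -12.643197059631348 149.496337890625
[[[ 37.5  44.5  29.3]
  [ 93.5  57.5  24.9]
  [ 32.5  68.5  21.4]
  [139.5  68.5  24.9]]]
tray [[0.5649 0.3955 0.014 ]
 [0.3756 0.3887 0.014 ]
 [0.3814 0.2203 0.014 ]
 [0.6138 0.2319 0.014 ]]
```

View pics/c1.png

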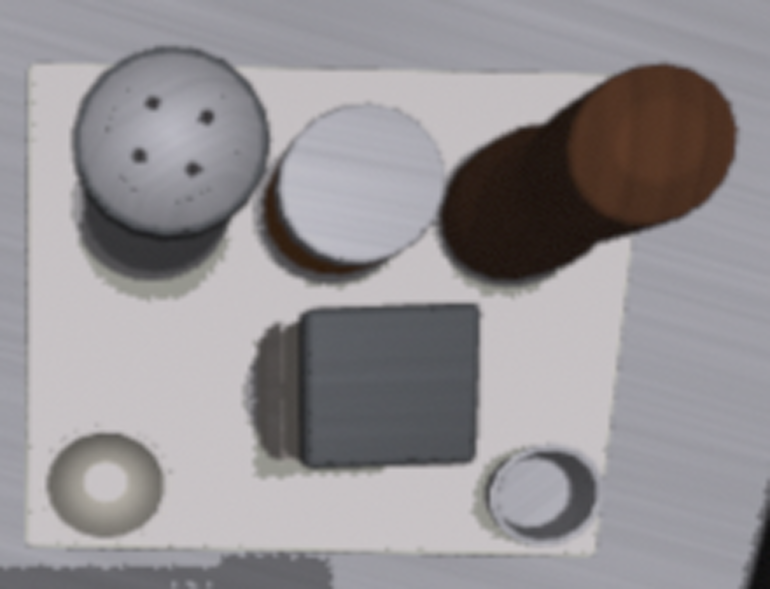

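The crop gives the shaker collar circle at about (338.9,45.5), jar lid at (393.1,59.4), and tin lid corners at (376.6,99.7),(426.6,98.1),(426,148.4),(377.7,150.3) in full-frame pixels.

Run:
```python
from h import *
np.set_printoptions(precision=4,suppress=True)
c=cap("wrist")
print("sh",plane(c,(338.9,45.5),.148),"jar",plane(c,(393.1,59.4),.07))
t=plane(c,[(376.6,99.7),(426.6,98.1),(426,148.4),(377.7,150.3)],.156);print("tin",t,t.mean(0))
for a,b in((1,0),(2,3),(0,3),(1,2)): d=t[b]-t[a];print(np.degrees(np.arctan2(d[1],d[0])),np.linalg.norm(d))
s=sense();print(s["time_s"],s["tcp_pos"],s["joints"])
```

```text
sh [[0.587 0.063 0.148]] jar [[ 0.6055 -0.0017  0.07  ]]
tin [[ 0.5483  0.0115  0.156 ]
 [ 0.5642 -0.0362  0.156 ]
 [ 0.5175 -0.053   0.156 ]
 [ 0.5013 -0.0056  0.156 ]] [ 0.5328 -0.0208  0.156 ]
108.40441657882185 0.05034054248757401
108.87394437089571 0.050090301687417974
-160.03976269606463 0.05005141858159703
-160.31759762955616 0.049634837840001195
3.0667 [0.4375 0.0373 0.4326] [ 26.2124  -1.2756   0.5801  -0.0013 -91.8551  80.5039]
```

Request:
step_arm:
  targets: "3 0.35 0 0;3 0.35 0 0;3 0.35 0 0;3 0.35 0 0;3.1 0.35 0 0;0 0 3.5 0;0 0 3.5 0;0 0 3.5 0;0 0 3.5 0;0 0 3.5 0;0 0 3 0;0 0 0 0"
  claw: 8.7

```text
time_s: 4.07
tcp_pos: [0.5831, 0.0634, 0.2202]
ee_rot: [[0.958, 0.287, -0.014], [0.287, -0.958, -0.003], [-0.015, -0.001, -1.0]]
wrist_force: [0.1, -0.5, -0.5]
gripper_width: 0.999
gripper_force: 0.0
```

Run:
```python
from h import *
print(sense()["tcp_pos"],sense()["ee_rot"])
c=cap("wrist","w2")
```

```text
[0.58305031 0.06335286 0.2202375 ] [[ 0.95784096  0.28693997 -0.01435794]
 [ 0.28692832 -0.95794764 -0.00290917]
 [-0.01458891 -0.00133317 -0.99989269]]
```

View pics/w2.png

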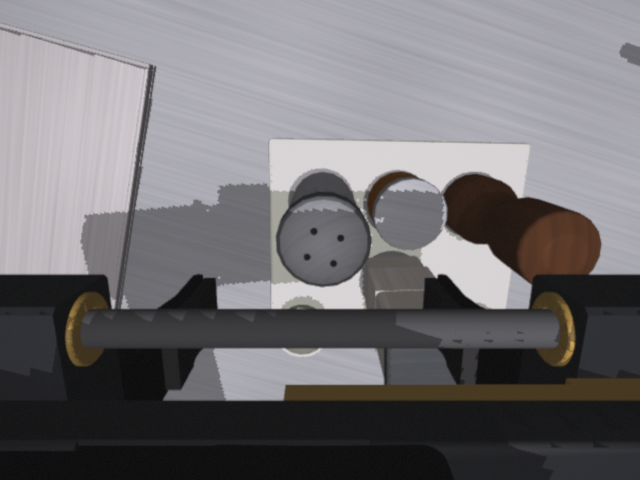

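The shaker top circle is centred near (323,239) and the tray's far corner is at (155,67). I'll check the offset and the tray corner after one settling row.

Request:
step_arm:
  targets: "0 0 0 0;0 0 0 0;0 0 0 0"

```text
time_s: 4.37
tcp_pos: [0.5886, 0.0645, 0.2303]
ee_rot: [[0.957, 0.289, 0.005], [0.289, -0.957, 0.001], [0.005, 0.0, -1.0]]
wrist_force: [-0.3, 0.1, 0.3]
gripper_width: 0.998
gripper_force: 0.0
```

Run:
```python
from h import *
np.set_printoptions(precision=4,suppress=True)
s=sense();R=s["ee_rot"];print(s["tcp_pos"],R)
c=cap("wrist")
g=cv2.GaussianBlur(cv2.cvtColor(c["frame"],cv2.COLOR_BGR2GRAY),(3,3),0)
h=cv2.HoughCircles(g[170:300,255:380],cv2.HOUGH_GRADIENT,1,30,param1=100,param2=15,minRadius=38,maxRadius=52)
print(h)
for q in h[0][:2]:
    P=plane(c,q[:2]+[255,170],.148)[0];print(P,(P-s["tcp_pos"])@R*100)
print("tray",plane(c,[(155,67),(3,29)],.014))
```

```text
[0.5886 0.0645 0.2303] [[ 0.9574  0.2888  0.005 ]
 [ 0.2888 -0.9574  0.0014]
 [ 0.0052  0.0001 -1.    ]]
[[[65.5 74.5 43.6]]]
[0.59   0.0652 0.148 ] [ 0.1144 -0.0275  8.2348]
tray [[0.665  0.2355 0.014 ]
 [0.6576 0.3633 0.014 ]]
```

Request:
step_arm:
  targets: "0.1 0 3 0;0 0 3 0;0 0 2.5 0;0 0 2.4 0;0 0 1.5 0;0 0 0.5 0;0 0 0 0;0 0 0 0;0 0 0 0"

```text
time_s: 5.17
tcp_pos: [0.5895, 0.0648, 0.1005]
ee_rot: [[0.957, 0.289, 0.004], [0.289, -0.957, 0.001], [0.004, 0.0, -1.0]]
wrist_force: [-0.1, -0.0, 0.5]
gripper_width: 1.001
gripper_force: 0.0
```

Request:
step_arm:
  targets: "0 0 0 0;0 0 0 0;0 0 0 0;0 0 0 0;0 0 0 0;0 0 0 0;0 0 0 0;0 0 0 0;0 0 0 0;0 0 0 0"
  claw: 4

```text
time_s: 6.0
tcp_pos: [0.5883, 0.0643, 0.0987]
ee_rot: [[0.957, 0.289, 0.0], [0.289, -0.957, -0.0], [0.0, 0.0, -1.0]]
wrist_force: [0.7, -1.7, 0.9]
gripper_width: 0.65
gripper_force: 30.0
```

Request:
step_arm:
  targets: "0 0 -1 0;0 0 -2 0;0 0 -2 0;0 0 -1 0;0.5 -1.5 0 0;1.1 -3 0 0;1.1 -3 0 0;1.1 -3 0 0;1.1 -3 0 0;1.1 -3 0 0;1.1 -3 0 0;1.1 -3 0 0"

```text
time_s: 7.0
tcp_pos: [0.6008, 0.3049, 0.1577]
ee_rot: [[0.957, 0.289, -0.002], [0.289, -0.957, -0.0], [-0.002, -0.0, -1.0]]
wrist_force: [0.4, -0.3, -2.2]
gripper_width: 0.648
gripper_force: 30.0
```

Request:
step_arm:
  targets: "0.5 -1.3 0 0;0 0 0 0;0 0 0 0;0 0 0 0;0 0 0 0"

```text
time_s: 7.42
tcp_pos: [0.6025, 0.316, 0.1584]
ee_rot: [[0.958, 0.287, -0.001], [0.287, -0.958, -0.001], [-0.001, 0.0, -1.0]]
wrist_force: [-0.6, 1.1, -3.1]
gripper_width: 0.644
gripper_force: 30.0
```

Request:
step_arm:
  targets: "0 0 2 0;0 0 2 0;0 0 1.3 0;0 0 0.7 0;0 0 0.3 0;0 0 0.2 0;0 0 0 0;0 0 0 0;0 0 0 0;0 0 0 0"

```text
time_s: 8.25
tcp_pos: [0.6031, 0.3177, 0.0944]
ee_rot: [[0.957, 0.289, 0.001], [0.289, -0.957, 0.001], [0.001, -0.001, -1.0]]
wrist_force: [0.2, 0.4, -3.3]
gripper_width: 0.649
gripper_force: 30.0
```

Request:
step_arm:
  targets: "0 0 0.2 0;0 0 0.1 0;0 0 0 0;0 0 0 0;0 0 0 0"

```text
time_s: 8.67
tcp_pos: [0.6028, 0.3175, 0.0907]
ee_rot: [[0.957, 0.289, 0.0], [0.289, -0.957, 0.0], [0.0, -0.0, -1.0]]
wrist_force: [0.5, -0.8, -1.4]
gripper_width: 0.646
gripper_force: 30.0
```

Request:
step_arm:
  targets: "0 0 0 0;0 0 0 0;0 0 0 0;0 0 0 0;0 0 0 0;0 0 -1.5 0;0 0 -3 0;0 0 -3.5 0;0 0 -3.5 0;0 0 -3.5 0;0 0 -1 0"
  claw: 8.7

```text
time_s: 9.58
tcp_pos: [0.6051, 0.3184, 0.2583]
ee_rot: [[0.957, 0.289, 0.011], [0.289, -0.957, 0.006], [0.012, -0.002, -1.0]]
wrist_force: [0.0, 0.3, 0.4]
gripper_width: 0.999
gripper_force: 0.0
```

Request:
step_arm:
  targets: "-0.5 2 0 0;-0.9 3.5 0 0;-0.9 3.5 0 0;-0.9 3.5 0 0;-0.9 3.5 0 0;-0.9 3.5 0 0;-0.9 3.5 0 0;-0.9 3.5 0 0;-0.9 3.5 0 0;-0.9 3.5 0 0;-0.9 3.5 0 0;0 0 0 0"

```text
time_s: 10.58
tcp_pos: [0.6176, -0.0701, 0.2498]
ee_rot: [[0.959, 0.283, -0.002], [0.282, -0.959, -0.001], [-0.002, 0.001, -1.0]]
wrist_force: [-0.9, 0.3, -0.6]
gripper_width: 0.999
gripper_force: 0.0
```

Request:
step_arm:
  targets: "0 0 0 0;0 0 0 0;0 0 0 0"

```text
time_s: 10.83
tcp_pos: [0.6184, -0.0635, 0.2502]
ee_rot: [[0.957, 0.29, -0.001], [0.29, -0.957, 0.0], [-0.0, -0.0, -1.0]]
wrist_force: [0.5, -0.1, -0.3]
gripper_width: 1.001
gripper_force: 0.0
```

Run:
```python
from h import *
np.set_printoptions(precision=4,suppress=True)
s=sense();print(s["tcp_pos"],s["ee_rot"],s["joints"])
c=cap("wrist","w3");f=c["frame"]
hsv=cv2.cvtColor(f,cv2.COLOR_BGR2HSV);h=hsv[...,0]
m=((hsv[...,1]>90)&((h<20)|(h>170))&(hsv[...,2]>60)).astype(np.uint8)
m=cv2.morphologyEx(m,cv2.MORPH_OPEN,np.ones((3,3)))[:300]
cs,_=cv2.findContours(m,cv2.RETR_EXTERNAL,cv2.CHAIN_APPROX_NONE)
for k in sorted(cs,key=cv2.contourArea)[-3:]:
    e=cv2.fitEllipse(k);P=plane(c,e[0],.164)[0];print(cv2.contourArea(k),e,P,(P-s["tcp_pos"])@s["ee_rot"]*100)
```

```text
[ 0.6184 -0.0635  0.2502] [[ 0.9571  0.2896 -0.0005]
 [ 0.2896 -0.9571  0.0002]
 [-0.0005 -0.0003 -1.    ]] [  9.0285  20.7714   2.529   -0.0144 -71.7862  97.8114]
75.5 ((309.32977294921875, 237.02804565429688), (5.960628032684326, 18.90159797668457), 0.7981756925582886) [ 0.6209 -0.0552  0.164 ] [ 0.4877 -0.7201  8.6243]
158.5 ((325.65582275390625, 231.66006469726562), (8.872321128845215, 28.28078842163086), 178.47467041015625) [ 0.6271 -0.0638  0.164 ] [0.8302 0.2917 8.6238]
405.5 ((325.9298400878906, 206.4634552001953), (12.18757152557373, 48.692195892333984), 88.90113067626953) [ 0.6423 -0.0594  0.164 ] [2.4087 0.3036 8.6231]
```

View pics/w3.png

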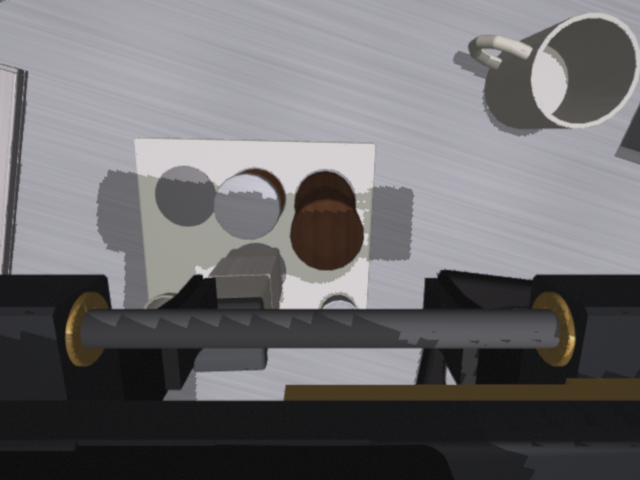

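The wrist view shows the shaker's pad empty and the mill's head circle centred at about (327,234), which is 6 mm in tool x and 3.5 mm in tool y from the TCP.

Request:
step_arm:
  targets: "0.6 0.35 1 0;0 0 3 0;0 0 3.5 0;0 0 3 0;0 0 2 0;0 0 1 0;0 0 0 0;0 0 0 0;0 0 0 0;0 0 0 0"

```text
time_s: 11.72
tcp_pos: [0.6267, -0.0657, 0.1175]
ee_rot: [[0.957, 0.289, 0.004], [0.289, -0.957, 0.0], [0.004, 0.001, -1.0]]
wrist_force: [0.6, 0.3, 0.3]
gripper_width: 1.003
gripper_force: 0.0
```

Request:
step_arm:
  targets: "0 0 0 0;0 0 0 0;0 0 0 0;0 0 0 0;0 0 0 0;0 0 0 0;0 0 0 0;0 0 0 0;0 0 0 0;0 0 0 0"
  claw: 3.5

```text
time_s: 12.55
tcp_pos: [0.6253, -0.0659, 0.1155]
ee_rot: [[0.957, 0.289, -0.0], [0.289, -0.957, -0.0], [-0.0, -0.0, -1.0]]
wrist_force: [-0.2, 0.4, 0.1]
gripper_width: 0.541
gripper_force: 30.0
```

Request:
step_arm:
  targets: "0 0 -1 0;0 0 -2 0;0 0 -3 0;0 0 -3 0;0 0 -1 0;0.1 -2 0 0;0.1 -3.5 0 0;0.1 -3.5 0 0;0.1 -3.5 0 0;0.1 -3.5 0 0;0.1 -3.5 0 0;0.1 -3.5 0 0"

```text
time_s: 13.55
tcp_pos: [0.5644, 0.1577, 0.215]
ee_rot: [[0.958, 0.288, -0.001], [0.288, -0.958, -0.0], [-0.001, -0.0, -1.0]]
wrist_force: [-0.2, 0.3, -2.9]
gripper_width: 0.544
gripper_force: 30.0
```

Request:
step_arm:
  targets: "0.1 -3.5 0 0;0.1 -3.5 0 0;0 -3.5 0 0;0 -3.5 0 0;0 -2.2 0 0;0 0 0 0;0 0 0 0;0 0 0 0;0 0 0 0"

```text
time_s: 14.3
tcp_pos: [0.5208, 0.3109, 0.2152]
ee_rot: [[0.958, 0.288, -0.001], [0.288, -0.958, -0.001], [-0.001, 0.0, -1.0]]
wrist_force: [-0.2, 0.5, -2.4]
gripper_width: 0.541
gripper_force: 30.0
```

Request:
step_arm:
  targets: "0 0 1.5 0;0 0 3 0;0 0 3 0;0 0 2 0;0 0 0.8 0;0 0 0.2 0;0 0 0 0;0 0 0 0;0 0 0 0;0 0 0 0;0 0 0 0"

```text
time_s: 15.22
tcp_pos: [0.5212, 0.3124, 0.1117]
ee_rot: [[0.957, 0.289, 0.001], [0.289, -0.957, 0.001], [0.002, -0.001, -1.0]]
wrist_force: [-0.3, -0.8, -1.1]
gripper_width: 0.546
gripper_force: 30.0
```

Request:
step_arm:
  targets: "0 0 0.2 0;0 0 0 0;0 0 0 0;0 0 0 0;0 0 0 0"

```text
time_s: 15.63
tcp_pos: [0.5208, 0.3121, 0.1085]
ee_rot: [[0.957, 0.289, 0.0], [0.289, -0.957, -0.0], [0.0, 0.0, -1.0]]
wrist_force: [0.3, 0.5, -2.3]
gripper_width: 0.543
gripper_force: 30.0
```

Request:
step_arm:
  targets: "0 0 0.1 0;0 0 0 0;0 0 0 0"

```text
time_s: 15.88
tcp_pos: [0.5208, 0.312, 0.1075]
ee_rot: [[0.957, 0.289, -0.0], [0.289, -0.957, -0.0], [-0.0, 0.0, -1.0]]
wrist_force: [0.5, 0.5, -2.3]
gripper_width: 0.542
gripper_force: 30.0
```

Request:
step_arm:
  targets: "0 0 0 0;0 0 0 0;0 0 0 0;0 0 0 0;0 0 0 0;0 0 -1.5 0;0 0 -3 0;0 0 -3.5 0;0 0 -3.5 0;0 0 -2.5 0;0 0 0 0"
  claw: 8.7

```text
time_s: 16.8
tcp_pos: [0.5235, 0.3137, 0.255]
ee_rot: [[0.957, 0.29, 0.011], [0.29, -0.957, 0.008], [0.013, -0.004, -1.0]]
wrist_force: [0.2, -0.5, 1.1]
gripper_width: 0.999
gripper_force: 0.0
```

Request:
step_arm:
  targets: "-0.5 1.6 0 0;-0.9 3.4 0 0;-0.9 3.4 0 0;-0.9 3.4 0 0;-0.9 3.4 0 0;-0.9 3.4 0 0;-0.9 3.4 0 0;-0.9 3.4 0 0;-0.9 3.4 0 0;-0.9 3.4 0 0;0 0 0 -2.4;0 0 0 0"

```text
time_s: 17.8
tcp_pos: [0.5301, -0.0236, 0.2463]
ee_rot: [[0.946, 0.325, -0.003], [0.325, -0.946, -0.0], [-0.003, -0.001, -1.0]]
wrist_force: [-0.5, 0.2, -0.5]
gripper_width: 1.002
gripper_force: 0.0
```

Request:
step_arm:
  targets: "0 0 0 0;0 0 0 0;0 0 0 0"

```text
time_s: 18.05
tcp_pos: [0.5312, -0.0204, 0.2472]
ee_rot: [[0.944, 0.329, -0.001], [0.329, -0.944, -0.0], [-0.001, -0.0, -1.0]]
wrist_force: [-0.1, 1.0, -0.9]
gripper_width: 1.001
gripper_force: 0.0
```

Run:
```python
from h import *
np.set_printoptions(precision=4,suppress=True)
s=sense();print(s["tcp_pos"],s["ee_rot"][:,0])
c=cap("wrist","w4");print(proj(c,[[.5328,-.0208,.156]]))
```

```text
[ 0.5312 -0.0204  0.2472] [ 0.9442  0.3294 -0.0006]
[[322.3702 240.3767]]
```

View pics/w4.png

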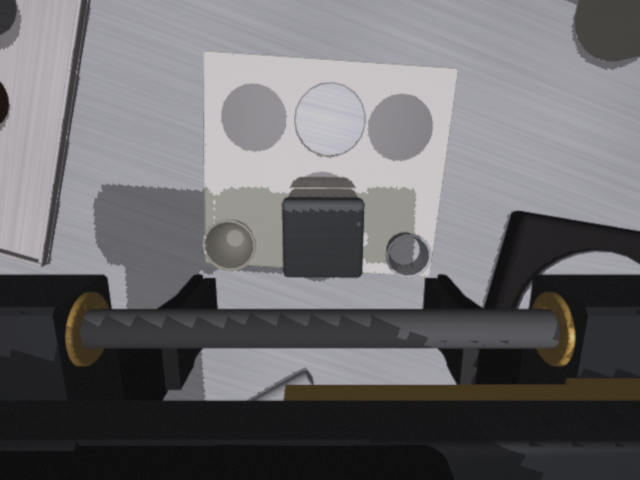

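The tin lid sits squarely between the fingers at (323,237), close to the predicted (322,240), so it is aligned. The jar is at (330,120) and both dishes are untouched.

Request:
step_arm:
  targets: "0.2 0.05 1 0;0 0 3 0;0 0 3.5 0;0 0 3.5 0;0 0 2.2 0;0 0 1 0;0 0 0 0;0 0 0 0;0 0 0 0;0 0 0 0"

```text
time_s: 18.93
tcp_pos: [0.5348, -0.0205, 0.1074]
ee_rot: [[0.944, 0.329, 0.004], [0.329, -0.944, 0.001], [0.004, 0.001, -1.0]]
wrist_force: [-0.1, -0.1, 0.2]
gripper_width: 1.003
gripper_force: 0.0
```

Request:
step_arm:
  targets: "0 0 0 0;0 0 0 0;0 0 0 0;0 0 0 0;0 0 0 0;0 0 0 0;0 0 0 0;0 0 0 0;0 0 0 0;0 0 0 0"
  claw: 3.5

```text
time_s: 19.77
tcp_pos: [0.5335, -0.021, 0.1056]
ee_rot: [[0.944, 0.329, 0.0], [0.329, -0.944, -0.0], [0.0, 0.0, -1.0]]
wrist_force: [0.3, -0.8, 0.1]
gripper_width: 0.593
gripper_force: 30.0
```

Request:
step_arm:
  targets: "0 0 -1 0;0 0 -2 0;0 0 -3 0;0 0 -1 0;0.1 -2 0 0;0.2 -3.5 0 0;0.2 -3.5 0 0;0.2 -3.5 0 0;0.2 -3.5 0 0;0.2 -3.5 0 0;0.2 -3.5 0 0;0.2 -3.5 0 0"

```text
time_s: 20.77
tcp_pos: [0.4593, 0.2357, 0.1752]
ee_rot: [[0.945, 0.328, -0.001], [0.328, -0.945, 0.0], [-0.001, -0.0, -1.0]]
wrist_force: [-0.2, -0.3, -3.0]
gripper_width: 0.594
gripper_force: 30.0
```

Request:
step_arm:
  targets: "0.2 -3.5 0 0;0.2 -2.5 0 0;0.1 -1.6 0 0;0 0 0 0;0 0 0 0;0 0 0 0;0 0 0 0"

```text
time_s: 21.35
tcp_pos: [0.4403, 0.3067, 0.1753]
ee_rot: [[0.945, 0.327, -0.001], [0.327, -0.945, -0.001], [-0.001, 0.0, -1.0]]
wrist_force: [-0.8, 0.2, -3.1]
gripper_width: 0.594
gripper_force: 30.0
```

Request:
step_arm:
  targets: "0 0 1.5 0;0 0 2.5 0;0 0 2 0;0 0 0.8 0;0 0 0.5 0;0 0 0.2 0;0 0 0 0;0 0 0 0;0 0 0 0;0 0 0 0;0 0 0 0"

```text
time_s: 22.27
tcp_pos: [0.4405, 0.308, 0.1012]
ee_rot: [[0.944, 0.329, 0.001], [0.329, -0.944, 0.001], [0.001, -0.001, -1.0]]
wrist_force: [0.5, 0.5, -3.1]
gripper_width: 0.591
gripper_force: 30.0
```

Request:
step_arm:
  targets: "0 0 0.2 0;0 0 0.1 0;0 0 0 0;0 0 0 0;0 0 0 0;0 0 0 0"

```text
time_s: 22.77
tcp_pos: [0.4404, 0.3078, 0.0976]
ee_rot: [[0.944, 0.329, 0.0], [0.329, -0.944, 0.0], [0.0, -0.0, -1.0]]
wrist_force: [-0.3, -0.4, -2.8]
gripper_width: 0.593
gripper_force: 30.0
```

Request:
step_arm:
  targets: "0 0 0 0;0 0 0 0;0 0 0 0;0 0 0 0;0 0 0 0;0 0 -1.5 0;0 0 -3 0;0 0 -3.5 0;0 0 -3.5 0;0 0 -3.5 0;0 0 0 0"
  claw: 8.7

```text
time_s: 23.68
tcp_pos: [0.4436, 0.3102, 0.2559]
ee_rot: [[0.944, 0.33, 0.012], [0.33, -0.944, 0.01], [0.015, -0.006, -1.0]]
wrist_force: [0.4, 1.0, 0.4]
gripper_width: 1.002
gripper_force: 0.0
```

Request:
step_arm:
  targets: "0.2 1.5 0 0;0.5 3.3 0 0;0.5 3.3 0 0;0.5 3.3 0 0;0.5 3.3 0 0;0.5 3.3 0 0;0.5 3.3 0 0;0.5 3.3 0 0;0.5 3.3 0 0;0.5 3.3 0 0;0.5 3.3 0 0;0 0 0 0"

```text
time_s: 24.68
tcp_pos: [0.6045, -0.0054, 0.2467]
ee_rot: [[0.946, 0.324, -0.0], [0.324, -0.946, -0.001], [-0.001, 0.001, -1.0]]
wrist_force: [0.5, 0.5, -0.6]
gripper_width: 1.001
gripper_force: 0.0
```

Request:
step_arm:
  targets: "0 0 2 0;0 0 2 0;0 0 0 0;0 0 0 0;0 0 0 0;0 0 0 0"

```text
time_s: 25.18
tcp_pos: [0.6036, -0.0006, 0.2092]
ee_rot: [[0.944, 0.329, 0.003], [0.329, -0.944, 0.0], [0.003, 0.001, -1.0]]
wrist_force: [-0.9, 0.3, -0.6]
gripper_width: 0.999
gripper_force: 0.0
```

Run:
```python
from h import *
np.set_printoptions(precision=4,suppress=True)
s=sense();R=s["ee_rot"];print(s["tcp_pos"],R[:,0],s["joints"])
c=cap("wrist","w5");x,y=proj(c,[[.6055,-.0017,.07]])[0];print(x,y)
g=cv2.GaussianBlur(cv2.cvtColor(c["frame"],cv2.COLOR_BGR2GRAY),(3,3),0)
y0,x0=int(y)-70,int(x)-80
h=cv2.HoughCircles(g[y0:y0+140,x0:x0+160],cv2.HOUGH_GRADIENT,1,30,param1=100,param2=15,minRadius=28,maxRadius=55)
for q in h[0][:3]:
    P=plane(c,q[:2]+[x0,y0],.07)[0];print(q+[x0,y0,0],P,(P-s["tcp_pos"])@R*100)
b=cap("side","side1");print(proj(b,[[.4404,.3078,.15]]))
```

```text
[ 0.6036 -0.0006  0.2092] [0.9442 0.3293 0.0028] [ 15.3078  20.4205  -4.0114   0.0365 -65.4063  93.9004]
322.80309157901695 224.30640110619663
[324.5 222.5  36.6] [ 0.6072 -0.0024  0.07  ] [ 0.2419  0.2775 13.918 ]
[397.5 215.5  33.7] [ 0.6301 -0.0519  0.07  ] [ 0.7704  5.6974 13.9236]
[315.5 292.5  33.2] [ 0.5523 -0.0143  0.07  ] [-5.3391 -0.4114 13.902 ]
[[219.8799 140.7714]]
```

View pics/side1.png

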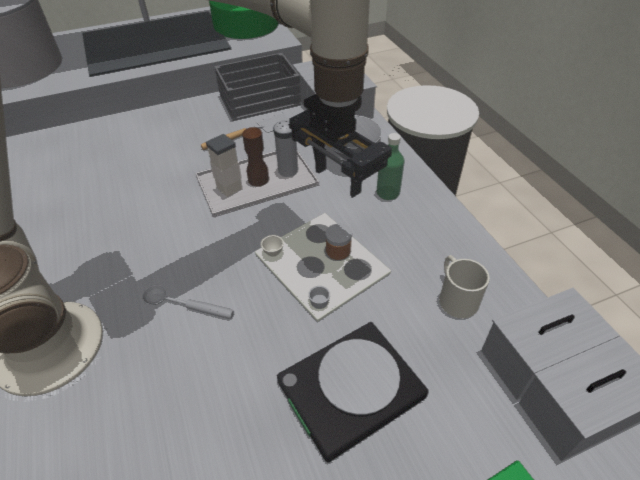

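All three tall ones stand upright in the tray (at about (225,165), (257,160), (287,150)), and the jar at (338,240) is free. Now the jar.

Request:
step_arm:
  targets: "0.2 0.25 2 0;0 0 3.5 0;0 0 3.5 0;0 0 3.5 0;0 0 3 0;0 0 1.5 0;0 0 0.7 0;0 0 0.3 0;0 0 0 0;0 0 0 0;0 0 0 0;0 0 0 0"

```text
time_s: 26.28
tcp_pos: [0.6064, -0.0025, 0.0291]
ee_rot: [[0.944, 0.329, 0.003], [0.329, -0.944, 0.001], [0.003, 0.0, -1.0]]
wrist_force: [0.5, -0.7, 0.4]
gripper_width: 1.0
gripper_force: 0.0
```

Request:
step_arm:
  targets: "0 0 0 0;0 0 0 0;0 0 0 0;0 0 0 0;0 0 0 0;0 0 0 0;0 0 0 0;0 0 0 0;0 0 0 0;0 0 0 0"
  claw: 4

```text
time_s: 27.12
tcp_pos: [0.6055, -0.0027, 0.0275]
ee_rot: [[0.944, 0.329, -0.0], [0.329, -0.944, -0.0], [-0.0, 0.0, -1.0]]
wrist_force: [-0.4, -0.1, 0.9]
gripper_width: 0.649
gripper_force: 30.0
```

Request:
step_arm:
  targets: "0 0 -1 0;0 0 -2 0;0 0 -3 0;0 0 -3 0;0 0 -1 0;-1 1.4 0 0;-2 2.7 0 0;-2 2.7 0 0;-2 2.7 0 0;-2 2.7 0 0;0 0 0 0;0 0 0 0"

```text
time_s: 28.12
tcp_pos: [0.5594, -0.1491, 0.1272]
ee_rot: [[0.946, 0.325, -0.001], [0.325, -0.946, 0.0], [-0.001, -0.001, -1.0]]
wrist_force: [1.0, 1.2, -1.6]
gripper_width: 0.643
gripper_force: 30.0
```

Run:
```python
from h import *
np.set_printoptions(precision=4,suppress=True)
for n in("side","scene","wrist"):
    c=cap(n,n+"p");f=c["frame"];g=cv2.cvtColor(f,cv2.COLOR_BGR2GRAY)
    p=tuple(float(v) for v in proj(c,[[.514,-.30,.042]])[0]);p=(p[0],p[1]);print(n,p,g[min(479,int(p[1])),min(639,int(p[0]))])
    m=(g>100).astype(np.uint8);m=cv2.morphologyEx(m,cv2.MORPH_OPEN,np.ones((3,3)))
    cs,_=cv2.findContours(m,cv2.RETR_LIST,cv2.CHAIN_APPROX_NONE)
    for k in cs:
        if cv2.contourArea(k)>1500 and cv2.pointPolygonTest(k,p,False)>0:
            W=(plane(c,cv2.convexHull(k)[:,0],.042)[:,:2]*1000).astype(np.float32)
            print(len(k),cv2.minEnclosingCircle(W),cv2.fitEllipse(W) if len(W)>5 else "")
```

```text
side (359.05390775832205, 372.9369371220605) 164
219 ((512.2899780273438, -301.52154541015625), 69.9795913696289) ((512.3014526367188, -301.69000244140625), (139.1560821533203, 139.27369689941406), 87.3778076171875)
370 ((492.58343505859375, -312.8210144042969), 134.94003295898438) ((494.7564697265625, -314.7509460449219), (248.66831970214844, 252.99728393554688), 160.59893798828125)
4338 ((1026.7520751953125, 394.1158752441406), 1258.532470703125) ((1132.0205078125, 761.050048828125), (1975.322998046875, 3177.4794921875), 142.82061767578125)
scene (229.2746480772555, 201.7707231614245) 128
3390 ((278.4882507324219, -98.4342269897461), 748.1771850585938) ((337.1490478515625, -129.2367401123047), (1311.5799560546875, 1664.3699951171875), 1.2056000232696533)
wrist (510.97962623359945, 378.4394441168342) 55
```

Request:
step_arm:
  targets: "-2 2.7 0 0;-2 2.7 0 0;-2 2.7 0 0;-2 2.7 0 0;-1.6 2.1 0 0;0 0 0 0;0 0 0 0;0 0 0 0;0 0 0 0;0 0 0 0"

```text
time_s: 29.1
tcp_pos: [0.513, -0.2996, 0.1276]
ee_rot: [[0.944, 0.331, 0.0], [0.331, -0.944, 0.0], [0.0, -0.0, -1.0]]
wrist_force: [-0.4, -0.6, -2.1]
gripper_width: 0.642
gripper_force: 30.0
```

Request:
step_arm:
  targets: "0 0.1 1.5 0;0 0 2.5 0;0 0 1.5 0;0 0 0.8 0;0 0 0.3 0;0 0 0.1 0;0 0 0 0;0 0 0 0;0 0 0 0;0 0 0 0;0 0 0 0"

```text
time_s: 30.02
tcp_pos: [0.5129, -0.302, 0.0611]
ee_rot: [[0.944, 0.329, 0.001], [0.329, -0.944, -0.0], [0.001, 0.001, -1.0]]
wrist_force: [-0.4, 0.8, -1.4]
gripper_width: 0.643
gripper_force: 30.0
```

Request:
step_arm:
  targets: "0 0 0.2 0;0 0 0.1 0;0 0 0 0;0 0 0 0;0 0 0 0;0 0 0 0"

```text
time_s: 30.52
tcp_pos: [0.5126, -0.3019, 0.0575]
ee_rot: [[0.945, 0.329, -0.0], [0.329, -0.945, -0.0], [-0.0, -0.0, -1.0]]
wrist_force: [-0.1, 0.3, -1.2]
gripper_width: 0.642
gripper_force: 30.0
```

Request:
step_arm:
  targets: "0 0 0 0;0 0 0 0;0 0 0 0;0 0 0 0;0 0 0 0;0 0 -1.5 0;0 0 -3 0;0 0 -3.5 0;0 0 -3.5 0;0 0 -3.5 0;0 0 -3.5 0;0 0 0 0"
  claw: 8.7

```text
time_s: 31.52
tcp_pos: [0.5161, -0.3039, 0.2516]
ee_rot: [[0.944, 0.33, 0.015], [0.33, -0.944, -0.007], [0.011, 0.012, -1.0]]
wrist_force: [0.8, -0.3, 1.4]
gripper_width: 0.998
gripper_force: 0.0
```

Run:
```python
from h import *
s=sense();print(s["time_s"],s["tcp_pos"],s["joints"])
c=cap("wrist","w6")
b=cap("side");print("jar top expect",proj(b,[[.5126,-.3006,.10]]),"plate c",proj(b,[[.5123,-.3017,.042]]))
f=b["frame"][300:460,260:440];cv2.imwrite("pics/s6.png",cv2.resize(f,None,fx=3.5,fy=3.5))
```

```text
31.5167 [ 0.51609167 -0.30386275  0.25160729] [-14.91186965  17.94853887  -1.51072958   0.20405239 -69.61943599
 124.09245002]
jar top expect [[359.9755421  356.41958628]] plate c [[358.58798124 374.12719975]]
```

View pics/s6.png

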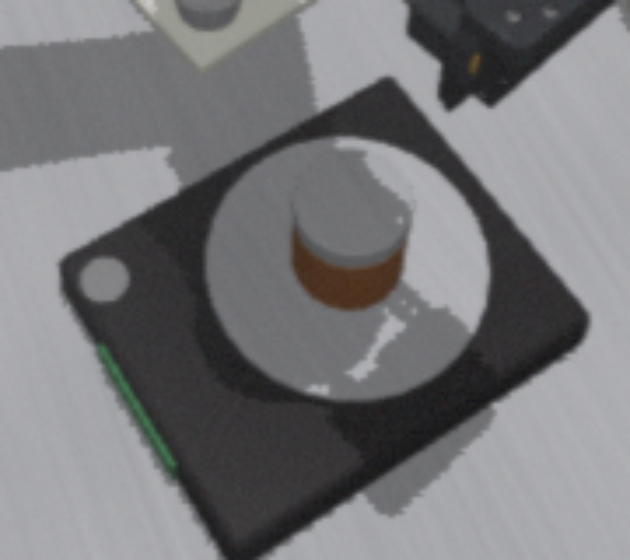

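The jar stands upright in the middle of the plate, with its lid at (360,358) against the expected (360,356). Next is returning the mill.

Request:
step_arm:
  targets: "0.6 -1.6 0 0;1.2 -3.3 0 0;1.2 -3.3 0 0;1.2 -3.3 0 0;1.2 -3.3 0 0;1.2 -3.3 0 0;1.2 -3.3 0 0;1.2 -3.3 0 0;1.2 -3.3 0 0;1.2 -3.3 0 0;1.2 -3.3 0 0;1.2 -3.3 0 0"

```text
time_s: 32.62
tcp_pos: [0.5172, 0.1028, 0.2409]
ee_rot: [[0.944, 0.329, -0.003], [0.329, -0.944, -0.001], [-0.003, 0.0, -1.0]]
wrist_force: [1.0, -0.3, -0.2]
gripper_width: 1.002
gripper_force: 0.0
```

Request:
step_arm:
  targets: "1.2 -3.3 0 0;1.2 -3.3 0 0;1.2 -3.3 0 0;1.2 -3.3 0 0;1.2 -3.3 0 0;1.2 -3.3 0 0;0 0 0 0;0 0 0 0;0 0 0 0;0 0 0 0;0 0 0 0"

```text
time_s: 33.53
tcp_pos: [0.5214, 0.3108, 0.2424]
ee_rot: [[0.945, 0.327, -0.0], [0.327, -0.945, -0.0], [-0.001, 0.0, -1.0]]
wrist_force: [-0.8, 0.6, 0.1]
gripper_width: 1.0
gripper_force: 0.0
```

Request:
step_arm:
  targets: "0 0 1.5 0;0 0 3 0;0 0 3.5 0;0 0 3 0;0 0 1.7 0;0 0 0.8 0;0 0 0 0;0 0 0 0;0 0 0 0;0 0 0 0;0 0 0 0"

```text
time_s: 34.45
tcp_pos: [0.522, 0.3126, 0.1091]
ee_rot: [[0.944, 0.329, 0.002], [0.329, -0.944, 0.002], [0.003, -0.001, -1.0]]
wrist_force: [0.8, -0.2, 0.4]
gripper_width: 0.996
gripper_force: 0.0
```

Request:
step_arm:
  targets: "0 0 0 0;0 0 0 0;0 0 0 0;0 0 0 0;0 0 0 0;0 0 0 0;0 0 0 0;0 0 0 0;0 0 0 0;0 0 0 0"
  claw: 3.5

```text
time_s: 35.28
tcp_pos: [0.5214, 0.3121, 0.1075]
ee_rot: [[0.944, 0.329, -0.0], [0.329, -0.944, -0.0], [-0.0, 0.0, -1.0]]
wrist_force: [-0.5, -0.0, 0.4]
gripper_width: 0.543
gripper_force: 30.0
```

Request:
step_arm:
  targets: "0 0 -1 0;0 0 -2 0;0 0 -3 0;0 0 -3 0;0 0 -1 0;-0.1 2 0 0;-0.2 3.5 0 0;-0.2 3.5 0 0;-0.3 3.5 0 0;-0.3 3.5 0 0;-0.3 3.5 0 0;-0.3 3.5 0 0"

```text
time_s: 36.28
tcp_pos: [0.5804, 0.0876, 0.207]
ee_rot: [[0.944, 0.329, -0.001], [0.329, -0.944, 0.0], [-0.001, -0.0, -1.0]]
wrist_force: [1.0, 1.4, -2.3]
gripper_width: 0.54
gripper_force: 30.0
```

Request:
step_arm:
  targets: "-0.2 3.5 0 0;-0.2 3.5 0 0;-0.2 3.5 0 0;-0.2 3.5 0 0;-0.1 2.1 0 0;0 0 0 0;0 0 0 0;0 0 0 0;0 0 0 0;0 0 0 0"

```text
time_s: 37.12
tcp_pos: [0.6251, -0.0645, 0.2076]
ee_rot: [[0.944, 0.33, -0.0], [0.33, -0.944, 0.0], [-0.0, -0.0, -1.0]]
wrist_force: [0.1, -0.1, -1.9]
gripper_width: 0.537
gripper_force: 30.0
```

Request:
step_arm:
  targets: "0 0 1.5 0;0 0 3 0;0 0 2.5 0;0 0 1.5 0;0 0 0.4 0;0 0 0.2 0;0 0 0 0;0 0 0 0;0 0 0 0;0 0 0 0;0 0 0 0;0 0 0 0"

```text
time_s: 38.12
tcp_pos: [0.6255, -0.0658, 0.117]
ee_rot: [[0.945, 0.328, 0.001], [0.328, -0.945, 0.0], [0.001, 0.0, -1.0]]
wrist_force: [-0.2, -0.9, -1.9]
gripper_width: 0.54
gripper_force: 30.0
```

Request:
step_arm:
  targets: "0 0 0.1 0;0 0 0 0;0 0 0 0;0 0 0 0"

```text
time_s: 38.45
tcp_pos: [0.6253, -0.0658, 0.1155]
ee_rot: [[0.945, 0.329, -0.0], [0.329, -0.945, -0.0], [-0.0, 0.0, -1.0]]
wrist_force: [-0.1, -0.2, -1.1]
gripper_width: 0.542
gripper_force: 30.0
```

Request:
step_arm:
  targets: "0 0 0 0;0 0 0 0;0 0 0 0;0 0 0 0;0 0 0 0;0 0 -1.5 0;0 0 -3 0;0 0 -3.5 0;0 0 -3.5 0;0 0 -2 0;0 0 0 0"
  claw: 8.7

```text
time_s: 39.37
tcp_pos: [0.6281, -0.066, 0.2573]
ee_rot: [[0.944, 0.329, 0.012], [0.329, -0.944, -0.0], [0.011, 0.004, -1.0]]
wrist_force: [0.4, 0.2, -0.3]
gripper_width: 0.997
gripper_force: 0.0
```

Request:
step_arm:
  targets: "0.6 -1.9 0 0;1 -3.5 0 0;1 -3.5 0 0;1 -3.5 0 0;1 -3.5 0 0;1 -3.5 0 0;1 -3.5 0 0;1 -3.5 0 0;1 -3.5 0 0;1 -3.5 0 0;0.9 -3.5 0 0;0 0 0 0"

```text
time_s: 40.37
tcp_pos: [0.602, 0.3231, 0.2485]
ee_rot: [[0.943, 0.334, -0.001], [0.334, -0.943, 0.0], [-0.001, -0.001, -1.0]]
wrist_force: [0.3, 0.0, -1.2]
gripper_width: 0.998
gripper_force: 0.0
```

Request:
step_arm:
  targets: "0 0 0 0;0 0 0 0;0 0 0 0"

```text
time_s: 40.62
tcp_pos: [0.6033, 0.3161, 0.2504]
ee_rot: [[0.945, 0.327, -0.0], [0.327, -0.945, -0.001], [-0.001, 0.0, -1.0]]
wrist_force: [0.4, -0.3, -0.1]
gripper_width: 1.004
gripper_force: 0.0
```

Request:
step_arm:
  targets: "0 -0.1 1.5 0;0 0 3.5 0;0 0 3.5 0;0 0 3.5 0;0 0 2.5 0;0 0 1.3 0;0 0 0.2 0;0 0 0 0;0 0 0 0;0 0 0 0;0 0 0 0"

```text
time_s: 41.53
tcp_pos: [0.6038, 0.3186, 0.0925]
ee_rot: [[0.945, 0.328, 0.003], [0.328, -0.945, 0.002], [0.003, -0.001, -1.0]]
wrist_force: [0.7, -0.7, -0.0]
gripper_width: 1.002
gripper_force: 0.0
```

Request:
step_arm:
  targets: "0 0 0 0;0 0 0 0;0 0 0 0;0 0 0 0;0 0 0 0;0 0 0 0;0 0 0 0;0 0 0 0;0 0 0 0;0 0 0 0"
  claw: 4

```text
time_s: 42.37
tcp_pos: [0.6029, 0.3181, 0.0906]
ee_rot: [[0.944, 0.329, 0.0], [0.329, -0.944, -0.0], [-0.0, 0.0, -1.0]]
wrist_force: [0.4, -1.9, 0.7]
gripper_width: 0.646
gripper_force: 30.0
```

Request:
step_arm:
  targets: "0 0 -1 0;0 0 -2.5 0;0 0 -2.5 0;0 0 -1 0;-0.7 1.6 0 0;-1.3 3.2 0 0;-1.3 3.2 0 0;-1.3 3.2 0 0;-1.3 3.2 0 0;-1.3 3.2 0 0;-1.3 3.2 0 0;-0.8 1.7 0 0"

```text
time_s: 43.37
tcp_pos: [0.5875, 0.072, 0.16]
ee_rot: [[0.945, 0.326, -0.002], [0.326, -0.945, -0.0], [-0.002, -0.0, -1.0]]
wrist_force: [0.7, -0.1, -3.3]
gripper_width: 0.647
gripper_force: 30.0
```

Request:
step_arm:
  targets: "-0.4 0.95 0 0;0 0 0 0;0 0 0 0;0 0 0 0;0 0 0 0;0 0 0 0"

```text
time_s: 43.87
tcp_pos: [0.5884, 0.066, 0.1604]
ee_rot: [[0.944, 0.33, -0.0], [0.33, -0.944, 0.0], [-0.0, -0.0, -1.0]]
wrist_force: [-1.0, -0.0, -3.3]
gripper_width: 0.648
gripper_force: 30.0
```

Request:
step_arm:
  targets: "0 0.1 1.5 0;0 0 2 0;0 0 1.4 0;0 0 0.6 0;0 0 0.4 0;0 0 0.1 0;0 0 0 0;0 0 0 0;0 0 0 0;0 0 0 0;0 0 0 0;0 0 0 0"

```text
time_s: 44.87
tcp_pos: [0.5888, 0.0639, 0.1009]
ee_rot: [[0.944, 0.329, 0.001], [0.329, -0.944, 0.0], [0.001, -0.0, -1.0]]
wrist_force: [0.5, 0.2, -3.0]
gripper_width: 0.641
gripper_force: 30.0
```

Request:
step_arm:
  targets: "0 0 0.2 0;0 0 0 0;0 0 0 0;0 0 0 0;0 0 0 0"

```text
time_s: 45.28
tcp_pos: [0.5888, 0.0639, 0.0986]
ee_rot: [[0.944, 0.329, 0.0], [0.329, -0.944, 0.0], [0.0, 0.0, -1.0]]
wrist_force: [0.5, 1.1, -2.1]
gripper_width: 0.646
gripper_force: 30.0
```

Request:
step_arm:
  targets: "0 0 0 0;0 0 0 0;0 0 0 0;0 0 0 0;0 0 0 0;0 0 -1.5 0;0 0 -3 0;0 0 -3.5 0;0 0 -3.5 0;0 0 -2.5 0;0 0 0 0"
  claw: 8.7

```text
time_s: 46.2
tcp_pos: [0.5919, 0.0644, 0.2459]
ee_rot: [[0.944, 0.329, 0.013], [0.329, -0.944, 0.003], [0.013, 0.002, -1.0]]
wrist_force: [0.4, 1.2, -0.4]
gripper_width: 0.998
gripper_force: 0.0
```

Request:
step_arm:
  targets: "-0.4 -1.9 0 0;-0.7 -3.3 0 0;-0.7 -3.3 0 0;-0.7 -3.3 0 0;-0.7 -3.3 0 0;-0.7 -3.3 0 0;-0.7 -3.3 0 0;-0.7 -3.3 0 0;-0.7 -2.9 0 0;0 0 0 0;0 0 0 0;0 0 0 0"

```text
time_s: 47.2
tcp_pos: [0.4402, 0.3075, 0.2383]
ee_rot: [[0.944, 0.329, -0.0], [0.329, -0.944, -0.001], [-0.001, 0.0, -1.0]]
wrist_force: [0.5, 0.0, -0.2]
gripper_width: 1.001
gripper_force: 0.0
```

Request:
step_arm:
  targets: "0 0 0 0;0 0 0 0;0 0 0 0"

```text
time_s: 47.45
tcp_pos: [0.4408, 0.3069, 0.2385]
ee_rot: [[0.945, 0.327, -0.0], [0.327, -0.945, -0.0], [-0.0, 0.0, -1.0]]
wrist_force: [-0.1, -0.7, -0.3]
gripper_width: 1.003
gripper_force: 0.0
```

Request:
step_arm:
  targets: "0 0 1.5 0;0 0 3.5 0;0 0 3.5 0;0 0 3 0;0 0 1.6 0;0 0 0.8 0;0 0 0.2 0;0 0 0 0;0 0 0 0;0 0 0 0;0 0 0 0"

```text
time_s: 48.37
tcp_pos: [0.4409, 0.3083, 0.0989]
ee_rot: [[0.944, 0.329, 0.002], [0.329, -0.944, 0.002], [0.002, -0.001, -1.0]]
wrist_force: [-1.0, 0.3, 1.0]
gripper_width: 1.0
gripper_force: 0.0
```

Request:
step_arm:
  targets: "0 0 0 0;0 0 0 0;0 0 0 0;0 0 0 0;0 0 0 0;0 0 0 0;0 0 0 0;0 0 0 0;0 0 0 0;0 0 0 0"
  claw: 3.5

```text
time_s: 49.2
tcp_pos: [0.4403, 0.3077, 0.0975]
ee_rot: [[0.944, 0.329, -0.0], [0.329, -0.944, -0.0], [-0.0, 0.0, -1.0]]
wrist_force: [-0.1, -0.2, 0.1]
gripper_width: 0.597
gripper_force: 30.0
```

Request:
step_arm:
  targets: "0 0 -1.5 0;0 0 -3.5 0;0 0 -3.5 0;0 0 -3.5 0;0 0 -3.5 0;0 0 -1.5 0;-0.1 2 0 0;-0.2 3.5 0 0;-0.2 3.5 0 0;-0.2 3.5 0 0;-0.2 3.5 0 0;-0.2 3.5 0 0"

```text
time_s: 50.2
tcp_pos: [0.4934, 0.1183, 0.2667]
ee_rot: [[0.944, 0.329, -0.002], [0.329, -0.944, -0.0], [-0.002, -0.001, -1.0]]
wrist_force: [0.7, 0.6, -2.9]
gripper_width: 0.594
gripper_force: 30.0
```

Request:
step_arm:
  targets: "-0.2 3.5 0 0;-0.2 3.5 0 0;-0.2 3.5 0 0;-0.2 2.5 0 0;-0.1 1.6 0 0;0 0 0 0;0 0 0 0;0 0 0 0;0 0 0 0;0 0 0 0"

```text
time_s: 51.03
tcp_pos: [0.5332, -0.02, 0.2675]
ee_rot: [[0.944, 0.33, -0.0], [0.33, -0.944, 0.0], [-0.0, -0.0, -1.0]]
wrist_force: [-1.2, -0.8, -2.5]
gripper_width: 0.595
gripper_force: 30.0
```

Down 16.2 in total: 16.0 first, then settle.

Request:
step_arm:
  targets: "0 0 1.5 0;0 0 3.5 0;0 0 3.5 0;0 0 3.5 0;0 0 2.5 0;0 0 1 0;0 0 0.4 0;0 0 0.1 0;0 0 0 0;0 0 0 0;0 0 0 0;0 0 0 0"

```text
time_s: 52.03
tcp_pos: [0.5342, -0.0208, 0.1088]
ee_rot: [[0.944, 0.329, 0.003], [0.329, -0.944, 0.001], [0.003, 0.0, -1.0]]
wrist_force: [-0.3, 0.2, -2.6]
gripper_width: 0.594
gripper_force: 30.0
```

Request:
step_arm:
  targets: "0 0 0.1 0;0 0 0.1 0;0 0 0 0;0 0 0 0;0 0 0 0;0 0 0 0"

```text
time_s: 52.53
tcp_pos: [0.5335, -0.021, 0.1055]
ee_rot: [[0.944, 0.329, -0.0], [0.329, -0.944, -0.0], [-0.0, 0.0, -1.0]]
wrist_force: [1.0, -1.0, -0.9]
gripper_width: 0.594
gripper_force: 30.0
```

Release, rise, and move back to the first viewing pose to compare.

Request:
step_arm:
  targets: "0 0 0 0;0 0 0 0;0 0 0 0;0 0 0 0;0 0 0 0;0 0 -1.5 0;0 0 -3 0;0 0 -3.5 0;0 0 -3.5 0;0 0 -3.5 0;0 0 -3.5 0;0 0 -3.5 0"
  claw: 8.7

```text
time_s: 53.53
tcp_pos: [0.533, -0.021, 0.3277]
ee_rot: [[0.944, 0.329, 0.001], [0.329, -0.944, 0.0], [0.001, 0.0, -1.0]]
wrist_force: [0.8, 0.0, -0.3]
gripper_width: 1.0
gripper_force: 0.0
```

Request:
step_arm:
  targets: "0 0 -3.5 0;0 0 -3.5 0;0 0 -3.5 0;-1.8 -2.2 0 0;-1.8 -2.2 0 0;-1.8 -2.2 0 0;-1.7 -2.2 0 2.5;0 0 0 0;0 0 0 0;0 0 0 0;0 0 0 0;0 0 0 0"

```text
time_s: 54.53
tcp_pos: [0.4381, 0.0386, 0.43]
ee_rot: [[0.958, 0.286, -0.001], [0.286, -0.958, -0.001], [-0.001, 0.0, -1.0]]
wrist_force: [1.4, 0.1, -0.4]
gripper_width: 1.0
gripper_force: 0.0
```

Run:
```python
from h import *
np.set_printoptions(precision=4,suppress=True)
s=sense();print(s["time_s"],s["tcp_pos"])
c=cap("wrist","w7")
print(proj(c,[[.587,.063,.148],[.5328,-.0208,.156],[.6208,-.0635,.164],[.5126,-.3006,.1]]))
```

```text
54.5333 [0.4381 0.0386 0.43  ]
[[339.9531  45.6326]
 [403.1088 125.0278]
 [477.828   46.5775]
 [606.8713 210.6488]]
```

View pics/w7.png

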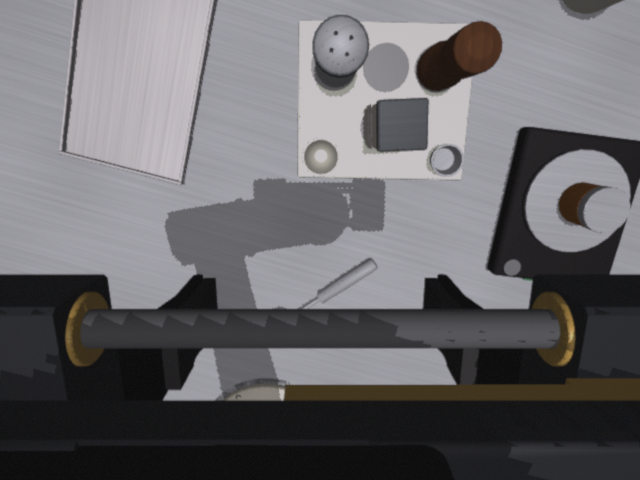

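The final view matches the start: shaker (341,45), tin (403,125) and mill (478,47) all sit within a pixel or so of where they should be. The jar lid is at (606,210), the dishes haven't moved and the arm touches nothing. Handing in.

```bash
python3 -c "
from station import r
print(r.finish_job())"
```

```text
the job is handed in; nothing more can be done
None
```

I handed the job in at about 55 s: the jar stands in the middle of the scale's plate, and the mill, shaker and tin are back on their starting spots (within about a pixel in the final view); the hand-in returned no verdict.

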